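Put the coin sorter back together

ROBOT

A 7-joint arm with a two-finger parallel gripper is mounted at the origin on the work surface. World frame = base frame: x ahead of the robot, y to its left, z up, the work surface at z = 0. Lengths are in m, angles in rad, forces in N, time in s.
With the tool pointing down it reaches from about 0.4 to 0.875 m from the base axis. Payload 4.4 kg.
Tool frame: the origin (TCP) lies at the very end of the fingers, on their centre line; the grasp point (between the pads) lies 19 mm behind it; z points along the fingers, y is the direction in which the jaws open and shut (so a half turn about z gives the same grasp; the last joint's range is limited). The gripper opens to 85 mm and grips with 20 to 120 N. Pads are 22 mm wide; open, the fingers measure 114 mm over their backs; the gripper's body (76 mm by 85 mm) begins 54 mm behind the grasp point. The pads swing forward as they close: fully open they stand 13 mm farther back than shut.
Start: joints at [1.194, 0.628, 0.038, 1.517, -0.027, 0.996, -0.02], TCP at [0.199, -0.619, 0.231] pointing down, gripper open.
Joint ranges: [-3.06, 3.06], [-0.37, 2.12], [-1.25, 1.32], [0.18, 2.47], [-1.1, 4.24], [0.23, 1.98], [-2.94, 2.94]. Speed limits (rad/s): [2.57, 2.57, 3.14, 3.14, 3.14, 3.14, 3.14].

INTERFACE

Orientations are given as [roll, pitch, yaw] about the fixed x, y, z axes, in that order (R = Rz(yaw) Ry(pitch) Rx(roll)).
In Python, from workcell import ctrl, snapshot, get_calibration gives the robot as it stands.
- The arm moves only by the tool carry_out, never from a script. Its argument "targets" is a list of rows, each an object of numbers: "grip": the opening, from 0 (shut) to 1 (fully open); "tx", "ty", "tz": the shift along the world's x, y, z in m; "twist": the turn about the world's z in degrees. A call has exactly 5 rows; each row is the pose to reach, as a shift and turn from the pose commanded when the call began; what a row does not reach only later rows make up. A row lasts 1/10 s, in which the tool goes at most 50 mm and 8.59 degrees, less where a joint would pass 70% of its speed; a pose out of reach is approached as far as the arm can. A call with a gripper value outside its range is refused whole. The fingers move at their own pace and stop on an object; the grip force is fixed at half the most. Time passes only in rows, so rows that repeat a pose let the fingers close, or fill a call up. It gives the time, the measured TCP pose, the force and the opening at its end, in the units of the state.
- ctrl.get_obs(): the state, without advancing time (a new reading comes with each control period).
- snapshot(name): name is "side" or "top" or "wrist"; returns the picture (480x640x3 uint8, blue, green, red); there is no depth.
- get_calibration(name): a dict with "fx", "fy", "cx", "cy" (pixels), "R" (3x3) and "t" (3): a world point X has camera coordinates R X + t. Camera axes: x right, y down, z forward; pixel columns grow to the right and rows downward; lengths in m; the calibration is good to about 2 mm. A picture is of the moment at which its call begins: read the wrist's pose just before it. get_calibration takes no time and is no camera call; for the wrist camera it gives the pose at the moment of the call.
- ctrl.close_job(): hands the job in, once; it reports no verdict.
The state is a dict: "t": time; "q": joint angles; "dq": joint speeds; "tau": joint torques, N m; "ee_pos": TCP position; "eef_rot": TCP orientation; "force": force on the tool from outside, world axes, zero at the start; "ft_torque": the same for the moment, N m; "grip_width": opening from 0.0 (shut) to 1.0 (fully open).
Only numpy, scipy, OpenCV 4.12 (cv2) and the standard library are available. Lean on these libraries where they do the work, as an engineer would, in place of code of your own. Each camera call takes 0.05 s, during which the arm holds its last target.

TASK

The coin sorter has been washed and its parts lie about the counter: put it back together on the base pan that is screwed down, each part fully seated, square in the rim of the one below. From the bottom up: the grit tray with the many tiny holes, the coin tray with two rows of middling holes, the coin tray with the four big holes, and last the cover. Leave the wheel chock, tread gauge, scent capsule, tokens and brush where they lie.

Things in the scene. Friction and masses are not known exactly. Their poses are not given: they have to be found in the camera images.
- base_pan: Base pan of the coin sorter: off-white plastic open box, plain floor without holes, 140 mm long (its y), 62 wide (its x), 30 high, walls 4, inside 54 x 132 mm; screwed to the counter by a small steel tab at each end (12 mm out, 3 high). Origin: centre of its underside, on the counter; its rim is 30 mm above; z up.
- grit_tray_center (a point): Grit tray: loose open off-white plastic tray, floor with 40 dark 7 mm holes (4 rows of 10). 140 mm long (its y), 62 wide (its x), 32 high: tapered foot 6 high (49 x 127 at its top, 41 x 119 at the bottom), above it walls 26 high, 4 thick, inside 54 x 132. Foot goes inside the rim below, walls rest on the rim: each tray adds 26 mm. 0.1 kg. Point: its centre, 16 mm above the foot's bottom; z up.
- small_coin_tray_center (a point): Small-coin tray: loose, same body as the grit tray (140 mm along y, 62 along x, 32 high, 6 mm foot, 26 mm walls, 0.1 kg; half a turn makes no difference), but its floor has 10 dark holes of 20 mm, in 2 rows of 5. Point: its centre, 16 mm above the foot's bottom; z up.
- large_coin_tray_center (a point): Large-coin tray: loose, same body as the grit tray (140 mm along y, 62 along x, 32 high, 6 mm foot, 26 mm walls, 0.1 kg; half a turn makes no difference), but its floor has 4 big dark holes of 27.5 mm in a single row. Point: its centre, 16 mm above the foot's bottom; z up.
- cover_center (a point): Cover: loose flat off-white lid, 140 mm (its y) by 62 (its x), 0.09 kg, with the trays' 6 mm tapered foot below, a closed plate 4 mm thick, 6 to 10 mm above the foot's bottom, and an upright grip bar 12 mm thick (x), 60 long (y), from 10 to 36 mm above the foot's bottom. Seated, its plate lies on the top rim. Half a turn makes no difference. Point: its centre, 18 mm above the foot's bottom; z up.
- chock: Small grey rubber wheel chock, a stepped wedge 110 mm long (y), 70 mm wide (x), 53 mm high. Origin: centre of its underside. A bystander: leave it where it lies.
- gauge: Blue plastic tread depth gauge with a white tongue, 110 mm long (x), up to 26 mm wide, 8 mm high. Origin: on its underside. A bystander: leave it where it lies.
- capsule: Orange plastic scent capsule, 33 mm across and 50 mm tall with its ring, standing upright. Origin: centre of its underside. A bystander: leave it where it lies.
- tokens: Neat stack of brass wash tokens in one roll, 25 mm across, 30 mm tall, standing upright. Origin: centre of its underside. A bystander: leave it where it lies.
- brush: Small wooden cleaning brush, 130 mm long (x), 18 mm wide, 13 mm high. Origin: on its underside. A bystander: leave it where it lies.
Things that resemble listed ones, but are neither listed nor needed, are in the scene too. Leave any yellow look-alike of the part that bears cover_center alone.

How it is judged:
By the outcome, as a careful person would: the job done as asked, in the order asked, and still so for the second after the job is handed in, with the robot touching nothing.
It also fails if it takes over 115 s, if anything falls off the work surface, if the arm or the gripper's body presses on something with over 40 N, if the wrist force passes 120 N, or if a joint passes its speed limit or range.

## Working session

There is one attempt and no reset: what is moved stays moved. The work goes in short steps, Python scripts to look and compute and a tool call to move; the robot and the scene stay as the last step left them, time stands still between calls to the robot, and variables do not carry over. Pictures are saved under pics/ and viewed, and the job is handed in when it is done.

Besides the shell and the picture viewer there is one more tool, called after "Request:" by a JSON object that holds its "api" and its "payload", one argument or row to a line. carry_out: Moves the arm, as the interface text tells. Its arguments: {"type":"object","properties":{"targets":{"type":"array"}},"required":["targets"]}

```bash
ls; mkdir -p pics
python3 - <<'E'
from workcell import ctrl, snapshot, get_calibration
import cv2
o=ctrl.get_obs();print({k:o[k] for k in('t','ee_pos','eef_rot','force','grip_width')})
for n in("side","top","wrist"):
    c=get_calibration(n);print(n,c)
    cv2.imwrite(f"pics/{n}0.png",snapshot(n))
E
```

```text
pics
{'t': 0.0, 'ee_pos': array([ 0.19858699, -0.61827365,  0.23038411]), 'eef_rot': array([-3.13971730e+00,  3.69618112e-05,  3.10757646e-01]), 'force': array([-0.19434843,  0.98700941,  0.5435911 ]), 'grip_width': 0.9975156534753169}
side {'fx': 575.7645532356698, 'fy': 575.7645532356698, 'cx': 319.4529094742957, 'cy': 233.5805960450373, 'R': array([[ 0.77204068, -0.63556893,  0.00230742],
       [-0.34029044, -0.4164197 , -0.84308781],
       [ 0.53680127,  0.65011289, -0.53777098]]), 't': array([-0.39510955,  0.22686573,  0.68334977])}
top {'fx': 474.1219023476669, 'fy': 474.1219023476669, 'cx': 316.3224696521188, 'cy': 245.3919173028856, 'R': array([[-0.01825652, -0.99959736, -0.02172144],
       [-0.99725233,  0.0197651 , -0.07139418],
       [ 0.07179476,  0.02035835, -0.99721164]]), 't': array([0.0095775 , 0.50632518, 0.775445  ])}
wrist {'fx': 360.94242389956526, 'fy': 360.94242389956526, 'cx': 313.19704076400143, 'cy': 240.69683996969215, 'R': array([[ 0.30614969, -0.95197784, -0.00324965],
       [-0.90763787, -0.29291656,  0.30065494],
       [-0.28716871, -0.08909591, -0.95372745]]), 't': array([-0.64735608, -0.04076992,  0.38188032])}
```

View pics/top0.png

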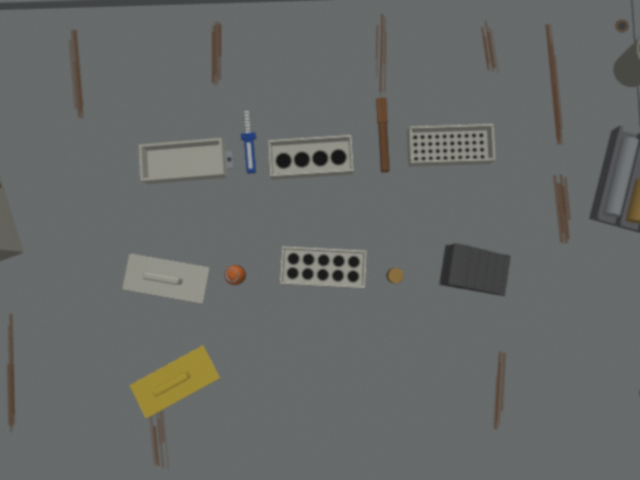

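View pics/side0.png

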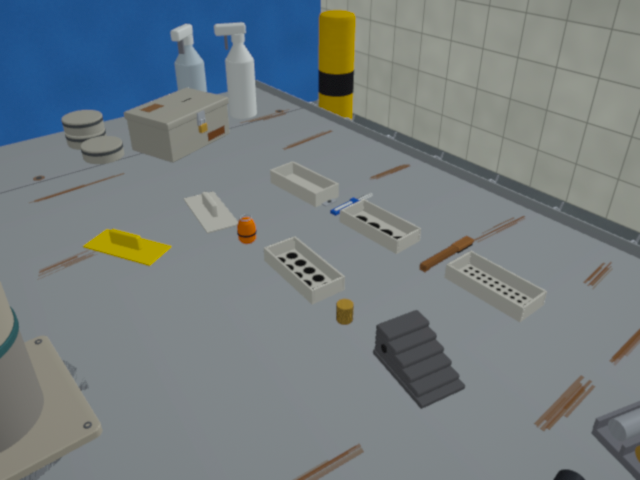

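View pics/wrist0.png

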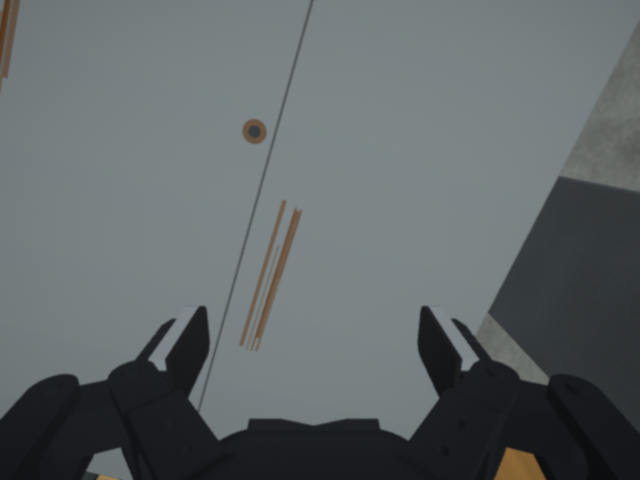

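The top view shows the base pan at (183,160) with its tab at (229,159), the large-hole tray at (311,156), the grit tray at (451,145), the small-coin tray at (323,267) and the white cover at (166,278). The yellow look-alike is at (175,381). Next I'll measure them.

```bash
cat > h.py <<'E'
import numpy as np, cv2
from workcell import ctrl, snapshot, get_calibration
def ray(c,uv,z):
    uv=np.atleast_2d(np.asarray(uv,float))
    d=np.c_[(uv[:,0]-c['cx'])/c['fx'],(uv[:,1]-c['cy'])/c['fy'],np.ones(len(uv))]@c['R']
    C=-c['R'].T@c['t']
    return C+d*((z-C[2])/d[:,2])[:,None]
def proj(c,X):
    p=c['R']@np.asarray(X,float)+c['t'];return np.array([c['fx']*p[0]/p[2]+c['cx'],c['fy']*p[1]/p[2]+c['cy']])
def st():
    o=ctrl.get_obs();print('t',round(o['t'],2),'p',np.round(o['ee_pos'],4),'rpy deg',np.round(np.degrees(o['eef_rot']),2),'F',np.round(o['force'],1),'g',round(o['grip_width'],3));return o
def whites(im,sat=40,val=135):
    hsv=cv2.cvtColor(im,cv2.COLOR_BGR2HSV)
    b,g,r=[im[...,i].astype(int) for i in range(3)]
    m=((r-b>2)&(hsv[...,2]>val)&(hsv[...,1]<70)).astype(np.uint8)*255
    return m
E
python3 - <<'E'
from h import *
im=cv2.imread('pics/top0.png')
print(im[160,185],im[260,110],im[165,142],im[270,140],im[142,412],im[300,400])
c=get_calibration('top');print('C',-c['R'].T@c['t'])
m=whites(im); cv2.imwrite('pics/m0.png',m)
for k,(n,z) in {0:('pan',.03)}.items():pass
cs,_=cv2.findContours(m,cv2.RETR_EXTERNAL,cv2.CHAIN_APPROX_NONE)
for q in cs:
    if cv2.contourArea(q)<1500: continue
    r=cv2.minAreaRect(q)
    box=cv2.boxPoints(r)
    for z in (.008,.031):
        w=ray(c,box,z)[:,:2]
        e=w-np.roll(w,1,0); L=np.linalg.norm(e,axis=1)
        i=np.argmax(L); a=np.degrees(np.arctan2(e[i,1],e[i,0]))%180
        print(np.round(r[0]),z,np.round(w.mean(0),4),'L',np.round(sorted(L)[::2],4),'ang',round(a,2))
cv2.imwrite('pics/crop.png',cv2.resize(im[90:420,110:510],(800,660))[:600])
E
```

```text
[137 145 145] [106 106 103] [118 125 126] [136 145 145] [130 138 139] [107 107 103]
C [ 0.44943593 -0.0162207   0.80963948]
[165. 278.] 0.008 [0.4571 0.2577] L [0.0605 0.1382] ang 78.84
[165. 278.] 0.031 [0.4569 0.2498] L [0.0588 0.1342] ang 78.84
[323. 268.] 0.008 [ 0.4681 -0.0108] L [0.0565 0.14  ] ang 85.86
[323. 268.] 0.031 [ 0.4675 -0.011 ] L [0.0548 0.136 ] ang 85.86
[184. 161.] 0.008 [0.6575 0.2265] L [0.0523 0.1323] ang 93.86
[184. 161.] 0.031 [0.6515 0.2195] L [0.0508 0.1285] ang 93.86
```

View pics/crop.png

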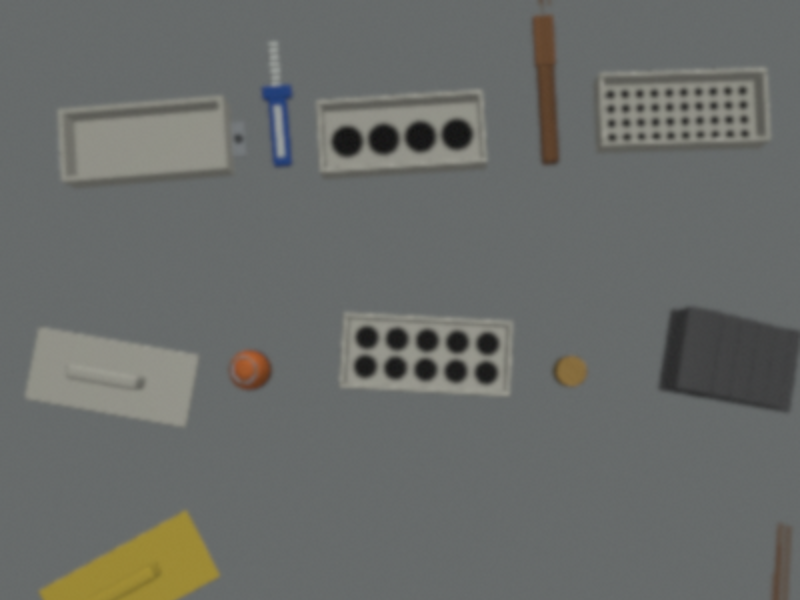

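```bash
cat >> h.py <<'E'
def warm(im,thr=3.0,s=1.5):
    f=cv2.GaussianBlur(im.astype(np.float32),(0,0),s)
    return ((f[...,2]-f[...,0]>thr)&(f[...,2]>95)).astype(np.uint8)*255
E
python3 - <<'E'
from h import *
im=cv2.imread('pics/top0.png')
c=get_calibration('top')
m=warm(im); cv2.imwrite('pics/m1.png',m)
cs,_=cv2.findContours(m,cv2.RETR_EXTERNAL,cv2.CHAIN_APPROX_NONE)
for q in cs:
    if not 1500<cv2.contourArea(q)<6000: continue
    r=cv2.minAreaRect(q); box=cv2.boxPoints(r)
    for z in (.008,.031):
        w=ray(c,box,z)[:,:2]
        e=w-np.roll(w,1,0); L=np.linalg.norm(e,axis=1)
        i=np.argmax(L); a=np.degrees(np.arctan2(e[i,1],e[i,0]))%180
        print(np.round(r[0]),z,np.round(w.mean(0),4),'L',np.round(sorted(L)[::2],4),'ang',round(a,2))
E
```

```text
[180. 405.] 0.008 [0.2453 0.232 ] L [0.149  0.1693] ang 117.5
[180. 405.] 0.031 [0.2512 0.2249] L [0.1448 0.1644] ang 117.5
[166. 278.] 0.008 [0.4569 0.2575] L [0.0623 0.141 ] ang 78.79
[166. 278.] 0.031 [0.4567 0.2497] L [0.0606 0.1369] ang 78.79
[323. 267.] 0.008 [ 0.4708 -0.01  ] L [0.0637 0.1438] ang 85.93
[323. 267.] 0.031 [ 0.4702 -0.0101] L [0.0618 0.1397] ang 85.93
[182. 160.] 0.008 [0.6593 0.2296] L [0.0693 0.1491] ang 93.13
[182. 160.] 0.031 [0.6533 0.2226] L [0.0673 0.1449] ang 93.13
[310. 156.] 0.008 [0.6608 0.0081] L [0.0677 0.1437] ang 92.22
[310. 156.] 0.031 [0.6547 0.0074] L [0.0658 0.1396] ang 92.22
[451. 144.] 0.008 [ 0.676 -0.233] L [0.0677 0.1463] ang 90.3
[451. 144.] 0.031 [ 0.6695 -0.2268] L [0.0657 0.1421] ang 90.3
```

View pics/m1.png

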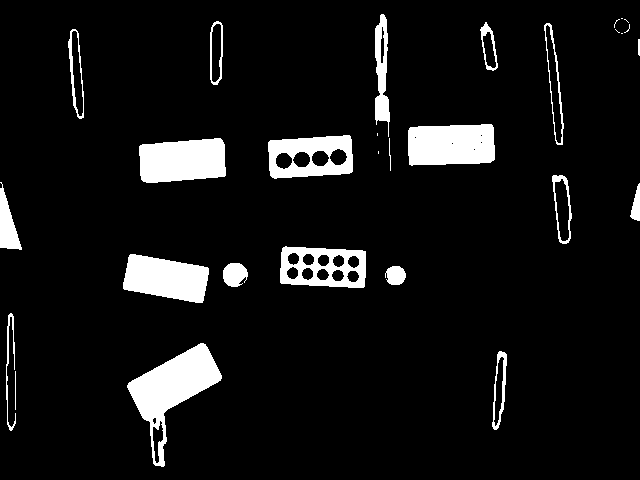

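Request:
{"api": "carry_out", "payload": {
  "targets": [
    {"grip":1,"tx":0.035,"ty":0.03,"tz":0,"twist":7},
    {"grip":1,"tx":0.07,"ty":0.06,"tz":0,"twist":14},
    {"grip":1,"tx":0.105,"ty":0.09,"tz":0,"twist":21},
    {"grip":1,"tx":0.14,"ty":0.12,"tz":0,"twist":28},
    {"grip":1,"tx":0.175,"ty":0.15,"tz":0,"twist":35}
  ]
}}

```text
t: 0.65
ee_pos: [0.3749, -0.4674, 0.2312]
eef_rot: [-3.141, -0.0, 0.926]
force: [1.3, -0.0, 0.6]
grip_width: 0.998
```

Request:
{"api": "carry_out", "payload": {
  "targets": [
    {"grip":1,"tx":0.035,"ty":0.03,"tz":0,"twist":7.5},
    {"grip":1,"tx":0.07,"ty":0.06,"tz":0,"twist":15},
    {"grip":1,"tx":0.105,"ty":0.09,"tz":0,"twist":22.5},
    {"grip":1,"tx":0.14,"ty":0.12,"tz":0,"twist":30},
    {"grip":1,"tx":0.175,"ty":0.15,"tz":0,"twist":37.5}
  ]
}}

```text
t: 1.15
ee_pos: [0.5498, -0.3176, 0.2312]
eef_rot: [-3.141, 0.0, 1.581]
force: [-0.5, -0.9, 0.5]
grip_width: 1.001
```

Request:
{"api": "carry_out", "payload": {
  "targets": [
    {"grip":1,"tx":0.035,"ty":0.03,"tz":0,"twist":0},
    {"grip":1,"tx":0.07,"ty":0.06,"tz":0,"twist":0},
    {"grip":1,"tx":0.105,"ty":0.09,"tz":0,"twist":0},
    {"grip":1,"tx":0.122,"ty":0.09,"tz":0,"twist":0},
    {"grip":1,"tx":0.122,"ty":0.09,"tz":0,"twist":0}
  ]
}}

```text
t: 1.65
ee_pos: [0.673, -0.2261, 0.2303]
eef_rot: [3.141, -0.001, 1.58]
force: [-0.8, -0.2, 0.4]
grip_width: 0.999
```

Run:
```python
from h import *
st(); c=get_calibration('wrist'); im=snapshot('wrist'); cv2.imwrite('pics/w1.png',im); np.save('w1.npy',c,allow_pickle=True)
print(-c['R'].T@c['t'], proj(c,[.671,-.229,.032]))
```

```text
t 1.65 p [ 0.673  -0.2261  0.2303] rpy deg [ 1.7996e+02 -8.0000e-02  9.0540e+01] F [-0.8 -0.2  0.4] g 0.999
[ 0.67124345 -0.14863606  0.37432841] [312.15037302 214.78563372]
```

View pics/w1.png

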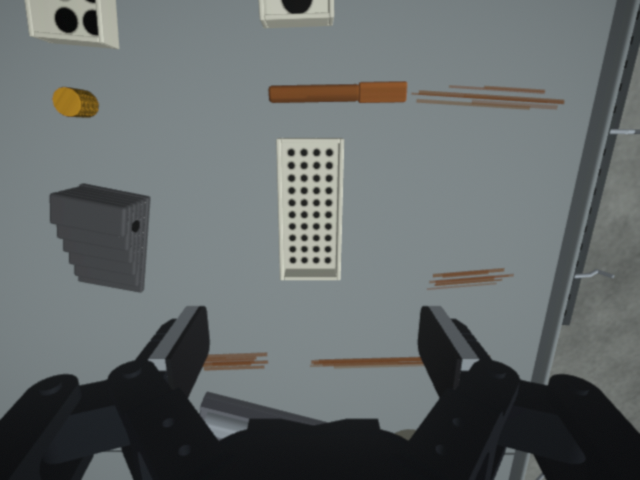

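```bash
cat >> h.py <<'E'
def rects(c,im,z,amin=3000,amax=40000,near=None):
    f=cv2.GaussianBlur(im.astype(np.float32),(0,0),1.0)
    m=((f[...,2]-f[...,0]>1)&(f[...,2]>135)&(f[...,2]-f[...,0]<60)).astype(np.uint8)*255
    m=cv2.morphologyEx(m,cv2.MORPH_OPEN,np.ones((3,3),np.uint8))
    cs,_=cv2.findContours(m,cv2.RETR_EXTERNAL,cv2.CHAIN_APPROX_NONE)
    out=[]
    for q in cs:
        h=cv2.convexHull(q)[:,0]
        if not amin<cv2.contourArea(h)<amax: continue
        w=ray(c,h,z)[:,:2]
        (cx,cy),(a,b),_=r=cv2.minAreaRect((w*1000).astype(np.float32))
        bx=cv2.boxPoints(r); e=bx[1]-bx[0],bx[2]-bx[1]
        l=max(e,key=lambda v:np.hypot(*v)); ang=np.degrees(np.arctan2(l[1],l[0]))%180
        x,y,ww,hh=cv2.boundingRect(h)
        print('px',x,y,ww,hh,'centre mm',round(cx,1),round(cy,1),'size',round(min(a,b),1),round(max(a,b),1),'ang',round(ang,2))
    return m
E
python3 - <<'E'
from h import *
c=np.load('w1.npy',allow_pickle=True).item(); im=cv2.imread('pics/w1.png')
print(im[200,281],im[139,310],im[200,400],im[275,310])
for z in(.032,):cv2.imwrite('pics/m2.png',rects(c,im,z))
E
```

```text
[183 197 195] [161 172 170] [139 136 128] [108 118 116]
px 276 138 68 142 centre mm 668.7 -226.9 size 62.1 139.5 ang 90.41
px 25 0 94 49 centre mm 468.9 -64.8 size 35.8 74.8 ang 175.93
```

Request:
{"api": "carry_out", "payload": {
  "targets": [
    {"grip":1,"tx":-0.004,"ty":-0.001,"tz":-0.04,"twist":0},
    {"grip":1,"tx":-0.004,"ty":-0.001,"tz":-0.085,"twist":0},
    {"grip":1,"tx":-0.004,"ty":-0.001,"tz":-0.13,"twist":0},
    {"grip":1,"tx":-0.004,"ty":-0.001,"tz":-0.17,"twist":0},
    {"grip":1,"tx":-0.004,"ty":-0.001,"tz":-0.2,"twist":0}
  ]
}}

```text
t: 2.2
ee_pos: [0.6634, -0.2317, 0.0285]
eef_rot: [-3.137, 0.0, 1.574]
force: [-0.0, 0.2, 0.3]
grip_width: 1.0
```

Request:
{"api": "carry_out", "payload": {
  "targets": [
    {"grip":1,"tx":0,"ty":0,"tz":-0.015,"twist":0},
    {"grip":1,"tx":0,"ty":0,"tz":-0.025,"twist":0},
    {"grip":1,"tx":0,"ty":0,"tz":-0.025,"twist":0},
    {"grip":0.5,"tx":0,"ty":0,"tz":-0.025,"twist":0},
    {"grip":0.5,"tx":0,"ty":0,"tz":-0.025,"twist":0}
  ]
}}

```text
t: 2.7
ee_pos: [0.6683, -0.2303, 0.0087]
eef_rot: [3.138, 0.001, 1.576]
force: [0.2, -0.8, 1.2]
grip_width: 0.708
```

Request:
{"api": "carry_out", "payload": {
  "targets": [
    {"grip":0.5,"tx":0,"ty":0,"tz":0,"twist":0},
    {"grip":0.5,"tx":0,"ty":0,"tz":0,"twist":0},
    {"grip":0.5,"tx":0,"ty":0,"tz":0,"twist":0},
    {"grip":0.5,"tx":0,"ty":0,"tz":0,"twist":0},
    {"grip":0.5,"tx":0,"ty":0,"tz":0,"twist":0}
  ]
}}

```text
t: 3.2
ee_pos: [0.6684, -0.2304, 0.0088]
eef_rot: [3.138, 0.001, 1.576]
force: [0.1, 0.5, 6.1]
grip_width: 0.708
```

Request:
{"api": "carry_out", "payload": {
  "targets": [
    {"grip":0.5,"tx":0,"ty":0,"tz":0.02,"twist":0},
    {"grip":0.5,"tx":0,"ty":0,"tz":0.06,"twist":0},
    {"grip":0.5,"tx":0,"ty":0,"tz":0.1,"twist":0},
    {"grip":0.5,"tx":0,"ty":0.02,"tz":0.14,"twist":0.5},
    {"grip":0.5,"tx":0,"ty":0.05,"tz":0.175,"twist":1}
  ]
}}

```text
t: 3.7
ee_pos: [0.6667, -0.1826, 0.184]
eef_rot: [3.14, 0.003, 1.59]
force: [0.8, 0.7, -1.9]
grip_width: 0.715
```

Request:
{"api": "carry_out", "payload": {
  "targets": [
    {"grip":0.5,"tx":-0.002,"ty":0.04,"tz":0.02,"twist":0.5},
    {"grip":0.5,"tx":-0.004,"ty":0.08,"tz":0.04,"twist":1},
    {"grip":0.5,"tx":-0.006,"ty":0.12,"tz":0.06,"twist":1.5},
    {"grip":0.5,"tx":-0.008,"ty":0.16,"tz":0.08,"twist":1.7},
    {"grip":0.5,"tx":-0.01,"ty":0.2,"tz":0.1,"twist":1.7}
  ]
}}

```text
t: 4.2
ee_pos: [0.6563, 0.0218, 0.2828]
eef_rot: [3.141, 0.0, 1.624]
force: [0.7, 0.3, -1.7]
grip_width: 0.709
```

Request:
{"api": "carry_out", "payload": {
  "targets": [
    {"grip":0.5,"tx":0,"ty":0.03,"tz":0.02,"twist":0},
    {"grip":0.5,"tx":0,"ty":0.05,"tz":0.04,"twist":0},
    {"grip":0.5,"tx":0,"ty":0.06,"tz":0.05,"twist":0},
    {"grip":0.5,"tx":0,"ty":0.06,"tz":0.05,"twist":0},
    {"grip":0.5,"tx":0,"ty":0.06,"tz":0.05,"twist":0}
  ]
}}

```text
t: 4.7
ee_pos: [0.6565, 0.0782, 0.3305]
eef_rot: [-3.14, 0.002, 1.622]
force: [0.3, -0.4, -0.8]
grip_width: 0.713
```

Run:
```python
from h import *
st(); c=get_calibration('wrist'); im=snapshot('wrist'); cv2.imwrite('pics/w2.png',im); np.save('w2.npy',c,allow_pickle=True)
print(-c['R'].T@c['t'])
rects(c,im,.03)
```

```text
t 4.7 p [0.6565 0.0782 0.3305] rpy deg [-1.7993e+02  1.1000e-01  9.2920e+01] F [ 0.3 -0.4 -0.8] g 0.713
[0.65179352 0.15605956 0.47426959]
px 141 197 56 106 centre mm 470.1 -8.2 size 70.1 144.9 ang 85.96
px 289 0 59 127 centre mm 653.3 221.2 size 62.4 128.5 ang 93.39
px 112 0 64 94 centre mm 458.6 235.6 size 60.5 96.8 ang 79.01
```

View pics/w2.png

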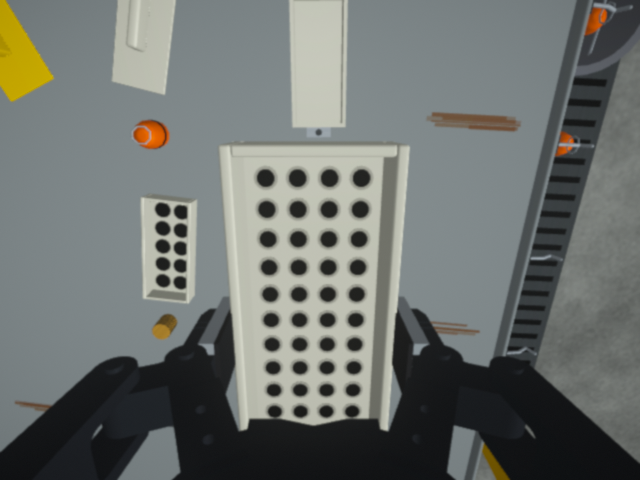

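Run:
```python
from h import *
c=np.load('w2.npy',allow_pickle=True).item(); im=cv2.imread('pics/w2.png')
print(im[136:164,260].tolist())
for uv in ([221,146],[409,146],[314,143],[314,146],[238,430],[388,430]):print(uv,ray(c,uv,.3537)[0])
```

```text
[[140, 139, 130], [140, 139, 130], [140, 138, 130], [140, 139, 130], [136, 136, 128], [124, 128, 123], [113, 121, 118], [111, 121, 118], [121, 130, 128], [141, 152, 150], [161, 173, 172], [177, 190, 188], [183, 195, 193], [183, 196, 194], [182, 196, 193], [182, 195, 193], [183, 195, 193], [182, 195, 193], [180, 193, 191], [175, 187, 186], [167, 180, 178], [175, 188, 187], [181, 195, 193], [182, 196, 194], [183, 197, 194], [183, 197, 194], [183, 197, 194], [183, 196, 194]]
[221, 146] [0.62207326 0.14862328 0.3537    ]
[409, 146] [0.68280857 0.1517493  0.3537    ]
[314, 143] [0.65208334 0.15110669 0.3537    ]
[314, 146] [0.65213207 0.15017039 0.3537    ]
[238, 430] [0.62626701 0.03321045 0.3537    ]
[388, 430] [0.68912731 0.03655787 0.3537    ]
```

Request:
{"api": "carry_out", "payload": {
  "targets": [
    {"grip":0.5,"tx":-0.001,"ty":0.035,"tz":-0.02,"twist":0.2},
    {"grip":0.5,"tx":-0.002,"ty":0.07,"tz":-0.05,"twist":0.5},
    {"grip":0.5,"tx":-0.003,"ty":0.105,"tz":-0.08,"twist":0.5},
    {"grip":0.5,"tx":-0.003,"ty":0.135,"tz":-0.115,"twist":0.5},
    {"grip":0.5,"tx":-0.003,"ty":0.1465,"tz":-0.155,"twist":0.5}
  ]
}}

```text
t: 5.25
ee_pos: [0.6532, 0.2295, 0.1745]
eef_rot: [-3.142, -0.002, 1.634]
force: [0.1, 0.0, -1.4]
grip_width: 0.711
```

Request:
{"api": "carry_out", "payload": {
  "targets": [
    {"grip":0.5,"tx":0,"ty":0,"tz":-0.04,"twist":0},
    {"grip":0.5,"tx":0,"ty":0,"tz":-0.08,"twist":0},
    {"grip":0.5,"tx":0,"ty":0,"tz":-0.115,"twist":0},
    {"grip":0.5,"tx":0,"ty":0,"tz":-0.125,"twist":0},
    {"grip":0.5,"tx":0,"ty":0,"tz":-0.125,"twist":0}
  ]
}}

```text
t: 5.75
ee_pos: [0.6526, 0.2244, 0.0489]
eef_rot: [-3.137, 0.002, 1.63]
force: [0.9, 0.7, -1.0]
grip_width: 0.707
```

Run:
```python
from h import *
st(); im=snapshot('wrist'); cv2.imwrite('pics/w3.png',im)
im=snapshot('side'); cv2.imwrite('pics/s3.png',cv2.resize(im[100:300,200:440],(720,600)))
```

```text
t 5.75 p [0.6526 0.2244 0.0489] rpy deg [-1.7975e+02  1.2000e-01  9.3420e+01] F [ 0.9  0.7 -1. ] g 0.707
```

View pics/w3.png

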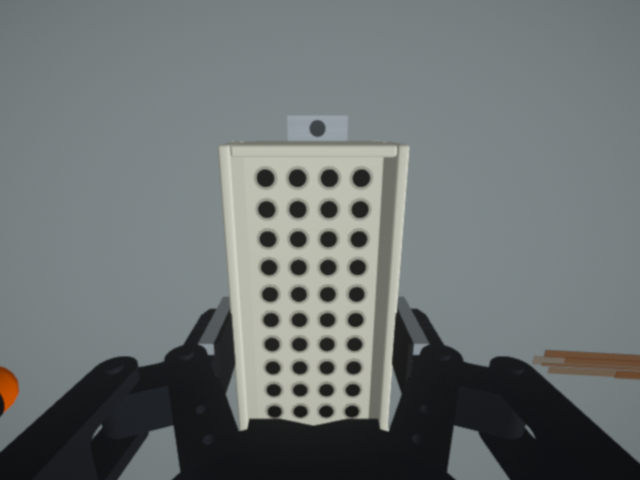

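View pics/s3.png

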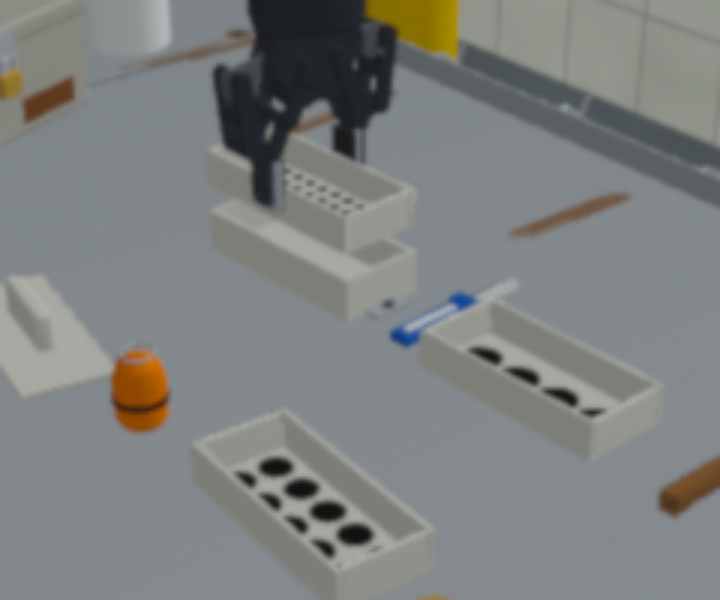

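The grit tray hangs square above the pan, and the pan's far tab (hole at pixel (317,128), outer end at row 116) is visible, so I can use it as a cross-check.

Run:
```python
from h import *
c=get_calibration('wrist')
print('tab hole',ray(c,[317,128.5],.003)[0],'tab end L,R',ray(c,[[287.5,116],[348,116]],.003))
```

```text
tab hole [0.65141852 0.30358248 0.003     ] tab end L,R [[0.63610529 0.30871811 0.003     ]
 [0.66672479 0.31057296 0.003     ]]
```

Request:
{"api": "carry_out", "payload": {
  "targets": [
    {"grip":0.5,"tx":0.003,"ty":0.0005,"tz":0,"twist":0},
    {"grip":0.5,"tx":0.003,"ty":0.0005,"tz":-0.005,"twist":0},
    {"grip":0.5,"tx":0.003,"ty":0.0005,"tz":-0.01,"twist":0},
    {"grip":0.5,"tx":0.003,"ty":0.0005,"tz":-0.014,"twist":0},
    {"grip":0.5,"tx":0.003,"ty":0.0005,"tz":-0.016,"twist":0}
  ]
}}

```text
t: 6.35
ee_pos: [0.6564, 0.227, 0.0347]
eef_rot: [-3.141, 0.0, 1.632]
force: [-0.5, 0.3, -1.2]
grip_width: 0.71
```

Run:
```python
from h import *
st()
```

```text
t 6.35 p [0.6564 0.227  0.0347] rpy deg [-1.7995e+02  2.0000e-02  9.3510e+01] F [-0.5  0.3 -1.2] g 0.71
```

Request:
{"api": "carry_out", "payload": {
  "targets": [
    {"grip":0.5,"tx":0,"ty":0,"tz":-0.002,"twist":0},
    {"grip":0.5,"tx":0,"ty":0,"tz":-0.004,"twist":0},
    {"grip":0.5,"tx":0,"ty":0,"tz":-0.004,"twist":0},
    {"grip":0.5,"tx":0,"ty":0,"tz":-0.004,"twist":0},
    {"grip":0.5,"tx":0,"ty":0,"tz":-0.004,"twist":0}
  ]
}}

```text
t: 6.85
ee_pos: [0.657, 0.2264, 0.033]
eef_rot: [3.141, 0.001, 1.632]
force: [-3.0, -2.5, 9.6]
grip_width: 0.717
```

Request:
{"api": "carry_out", "payload": {
  "targets": [
    {"grip":1,"tx":0,"ty":0,"tz":0,"twist":0},
    {"grip":1,"tx":0,"ty":0,"tz":0,"twist":0},
    {"grip":1,"tx":0,"ty":0,"tz":0,"twist":0},
    {"grip":1,"tx":0,"ty":0,"tz":0.02,"twist":0},
    {"grip":1,"tx":0,"ty":0,"tz":0.06,"twist":0}
  ]
}}

```text
t: 7.35
ee_pos: [0.6541, 0.2262, 0.0881]
eef_rot: [-3.134, 0.002, 1.632]
force: [0.1, -0.7, 0.6]
grip_width: 1.001
```

Request:
{"api": "carry_out", "payload": {
  "targets": [
    {"grip":1,"tx":0,"ty":0,"tz":0.045,"twist":0},
    {"grip":1,"tx":0,"ty":0,"tz":0.09,"twist":0},
    {"grip":1,"tx":0,"ty":-0.02,"tz":0.12,"twist":0},
    {"grip":1,"tx":0,"ty":-0.05,"tz":0.14,"twist":0},
    {"grip":1,"tx":0,"ty":-0.06,"tz":0.14,"twist":0}
  ]
}}

```text
t: 7.85
ee_pos: [0.6593, 0.1638, 0.2348]
eef_rot: [3.135, 0.001, 1.628]
force: [0.1, -1.5, -0.5]
grip_width: 1.003
```

Run:
```python
from h import *
st(); c=get_calibration('wrist'); im=snapshot('wrist'); cv2.imwrite('pics/w4.png',im); np.save('w4.npy',c,allow_pickle=True)
rects(c,im,.056)
im=snapshot('side'); cv2.imwrite('pics/s4.png',cv2.resize(im[100:300,200:440],(720,600)))
```

```text
t 7.85 p [0.6593 0.1638 0.2348] rpy deg [1.7962e+02 8.0000e-02 9.3290e+01] F [ 0.1 -1.5 -0.5] g 1.003
px 271 290 59 110 centre mm 653.8 24.3 size 57.7 130.3 ang 92.38
px 275 53 77 169 centre mm 655.4 228.7 size 62.3 139.5 ang 93.41
px 65 6 79 170 centre mm 478.6 256.0 size 55.4 122.7 ang 79.01
```

View pics/w4.png

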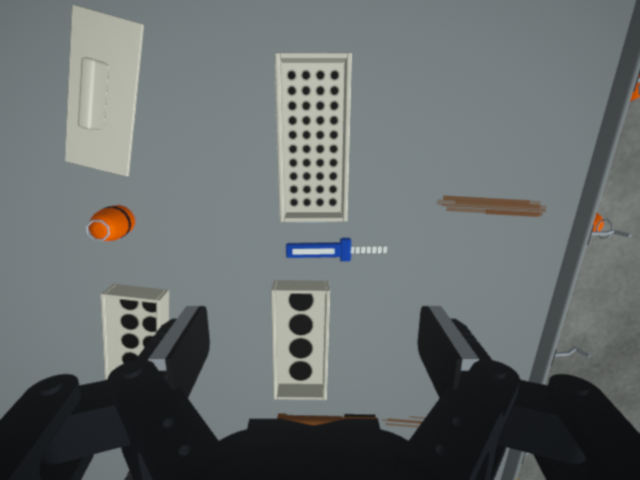

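View pics/s4.png

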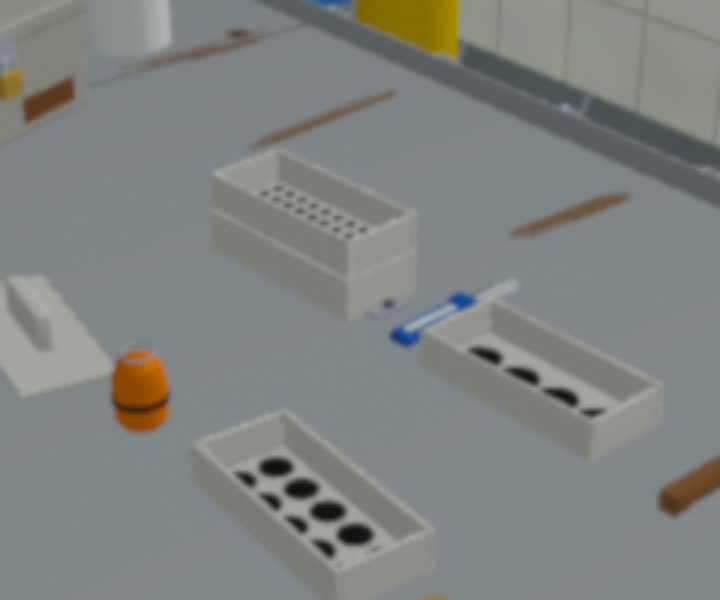

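The grit tray sits flush on the pan: there's no gap in the side view, and its rim measures 62.3x139.5 mm at z=56 mm, centred at (655.4, 228.7). Next is the small-coin tray.

Request:
{"api": "carry_out", "payload": {
  "targets": [
    {"grip":1,"tx":-0.035,"ty":-0.032,"tz":0,"twist":-1.5},
    {"grip":1,"tx":-0.07,"ty":-0.064,"tz":0,"twist":-3},
    {"grip":1,"tx":-0.105,"ty":-0.096,"tz":0,"twist":-4.5},
    {"grip":1,"tx":-0.14,"ty":-0.128,"tz":0,"twist":-6},
    {"grip":1,"tx":-0.17,"ty":-0.156,"tz":0,"twist":-7.3}
  ]
}}

```text
t: 8.45
ee_pos: [0.4838, 0.0114, 0.2296]
eef_rot: [-3.138, -0.0, 1.505]
force: [-0.3, -1.6, 0.4]
grip_width: 1.003
```

Request:
{"api": "carry_out", "payload": {
  "targets": [
    {"grip":1,"tx":-0.015,"ty":-0.015,"tz":0,"twist":0},
    {"grip":1,"tx":-0.019,"ty":-0.018,"tz":0,"twist":0},
    {"grip":1,"tx":-0.019,"ty":-0.018,"tz":0,"twist":0},
    {"grip":1,"tx":-0.019,"ty":-0.018,"tz":0,"twist":0},
    {"grip":1,"tx":-0.019,"ty":-0.018,"tz":0,"twist":0}
  ]
}}

```text
t: 8.95
ee_pos: [0.4688, -0.0052, 0.231]
eef_rot: [3.141, -0.001, 1.507]
force: [0.4, -0.6, 0.5]
grip_width: 1.0
```

Run:
```python
from h import *
st(); c=get_calibration('wrist'); im=snapshot('wrist'); cv2.imwrite('pics/w5.png',im)
rects(c,im,.032)
```

```text
t 8.95 p [ 0.4688 -0.0052  0.231 ] rpy deg [ 1.7998e+02 -7.0000e-02  8.6340e+01] F [ 0.4 -0.6  0.5] g 1.0
px 280 141 68 141 centre mm 467.3 -8.7 size 62.1 139.7 ang 85.94
px 474 105 74 153 centre mm 653.9 8.2 size 62.0 139.9 ang 92.32
```

View pics/w5.png

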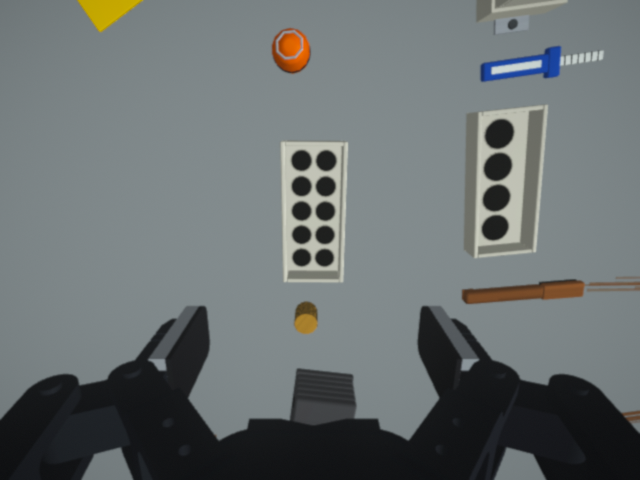

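The small-coin tray (2x5 holes) is at pixels x 280–348, y 141–282, with its centre at (467.3, −8.7) mm and a size of 62x140. The tokens are at (306,317), clear of the fingers.

Request:
{"api": "carry_out", "payload": {
  "targets": [
    {"grip":1,"tx":-0.0015,"ty":-0.002,"tz":-0.045,"twist":-0.4},
    {"grip":1,"tx":-0.0015,"ty":-0.002,"tz":-0.09,"twist":-0.4},
    {"grip":1,"tx":-0.0015,"ty":-0.002,"tz":-0.135,"twist":-0.4},
    {"grip":1,"tx":-0.0015,"ty":-0.002,"tz":-0.175,"twist":-0.4},
    {"grip":1,"tx":-0.0015,"ty":-0.002,"tz":-0.2,"twist":-0.4}
  ]
}}

```text
t: 9.5
ee_pos: [0.4656, -0.008, 0.0284]
eef_rot: [-3.139, -0.0, 1.499]
force: [-0.3, 0.5, 0.3]
grip_width: 1.002
```

Request:
{"api": "carry_out", "payload": {
  "targets": [
    {"grip":1,"tx":0,"ty":0,"tz":-0.015,"twist":0},
    {"grip":1,"tx":0,"ty":0,"tz":-0.024,"twist":0},
    {"grip":1,"tx":0,"ty":0,"tz":-0.024,"twist":0},
    {"grip":0.5,"tx":0,"ty":0,"tz":-0.024,"twist":0},
    {"grip":0.5,"tx":0,"ty":0,"tz":-0.024,"twist":0}
  ]
}}

```text
t: 10.0
ee_pos: [0.467, -0.0085, 0.008]
eef_rot: [3.14, -0.0, 1.497]
force: [-2.4, 1.2, 9.3]
grip_width: 0.711
```

Request:
{"api": "carry_out", "payload": {
  "targets": [
    {"grip":0.5,"tx":0,"ty":0,"tz":0,"twist":0},
    {"grip":0.5,"tx":0,"ty":0,"tz":0,"twist":0},
    {"grip":0.5,"tx":0,"ty":0,"tz":0,"twist":0},
    {"grip":0.5,"tx":0,"ty":0,"tz":0,"twist":0},
    {"grip":0.5,"tx":0,"ty":0,"tz":0,"twist":0}
  ]
}}

```text
t: 10.5
ee_pos: [0.467, -0.0085, 0.0081]
eef_rot: [3.14, -0.0, 1.498]
force: [-0.4, 1.1, 7.0]
grip_width: 0.711
```

Request:
{"api": "carry_out", "payload": {
  "targets": [
    {"grip":0.5,"tx":0,"ty":0,"tz":0.02,"twist":0},
    {"grip":0.5,"tx":0,"ty":0,"tz":0.06,"twist":0},
    {"grip":0.5,"tx":0,"ty":0,"tz":0.1,"twist":0},
    {"grip":0.5,"tx":0.01,"ty":0.01,"tz":0.14,"twist":0.5},
    {"grip":0.5,"tx":0.03,"ty":0.035,"tz":0.17,"twist":1}
  ]
}}

```text
t: 11.0
ee_pos: [0.4952, 0.0237, 0.1795]
eef_rot: [-3.141, 0.002, 1.511]
force: [1.9, -1.4, -2.0]
grip_width: 0.714
```

Request:
{"api": "carry_out", "payload": {
  "targets": [
    {"grip":0.5,"tx":0.028,"ty":0.036,"tz":0,"twist":1},
    {"grip":0.5,"tx":0.056,"ty":0.072,"tz":0,"twist":2.5},
    {"grip":0.5,"tx":0.084,"ty":0.108,"tz":0,"twist":4},
    {"grip":0.5,"tx":0.112,"ty":0.144,"tz":0,"twist":5.5},
    {"grip":0.5,"tx":0.138,"ty":0.178,"tz":0,"twist":6.6}
  ]
}}

```text
t: 11.5
ee_pos: [0.6349, 0.2056, 0.1771]
eef_rot: [-3.141, -0.0, 1.632]
force: [0.7, 0.1, -1.4]
grip_width: 0.709
```

Request:
{"api": "carry_out", "payload": {
  "targets": [
    {"grip":0.5,"tx":0.015,"ty":0.018,"tz":-0.01,"twist":0},
    {"grip":0.5,"tx":0.0205,"ty":0.024,"tz":-0.04,"twist":0},
    {"grip":0.5,"tx":0.0205,"ty":0.024,"tz":-0.07,"twist":0},
    {"grip":0.5,"tx":0.0205,"ty":0.024,"tz":-0.095,"twist":0},
    {"grip":0.5,"tx":0.0205,"ty":0.024,"tz":-0.1,"twist":0}
  ]
}}

```text
t: 12.0
ee_pos: [0.652, 0.2266, 0.0734]
eef_rot: [-3.135, 0.003, 1.631]
force: [-0.6, -0.2, -1.4]
grip_width: 0.708
```

Run:
```python
from h import *
st(); im=snapshot('wrist'); cv2.imwrite('pics/w6.png',im)
st()
im=snapshot('side'); cv2.imwrite('pics/s6.png',cv2.resize(im[100:300,200:440],(720,600)))
```

```text
t 12.0 p [0.652  0.2266 0.0734] rpy deg [-1.796e+02  1.500e-01  9.344e+01] F [-0.6 -0.2 -1.4] g 0.708
t 12.05 p [0.6529 0.2271 0.0745] rpy deg [-1.7971e+02  1.0000e-01  9.3430e+01] F [ 0.6 -0.3 -1.5] g 0.706
```

View pics/w6.png

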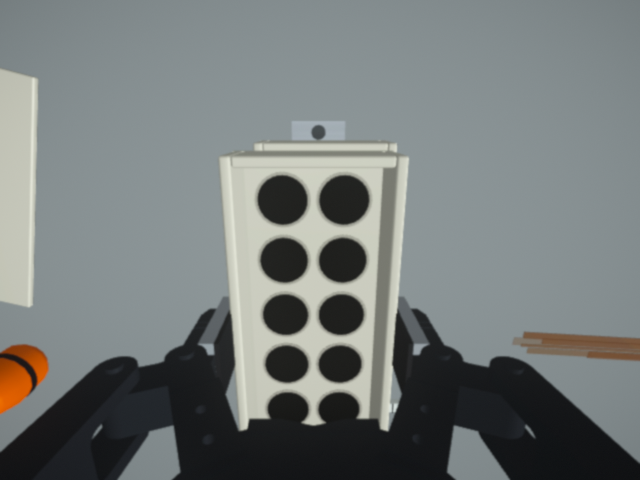

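View pics/s6.png

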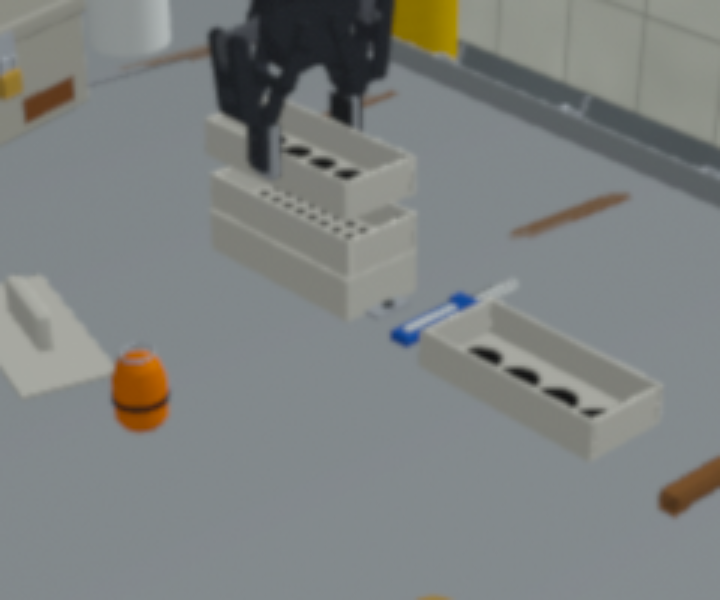

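Run:
```python
from h import *
st();c=get_calibration('wrist')
for uvs,z in (([[255,146],[397,146]],.056),([[220,157],[408,157]],.098)):
    w=ray(c,uvs,z);print(w,w.mean(0),np.linalg.norm(w[0]-w[1]))
```

```text
t 12.1 p [0.654  0.2278 0.0764] rpy deg [-1.7988e+02  3.0000e-02  9.3420e+01] F [ 1.6 -0.  -0.6] g 0.712
[[0.62317153 0.29600911 0.056     ]
 [0.6856315  0.29976823 0.056     ]] [0.65440151 0.29788867 0.056     ] 0.06257298811643253
[[0.61818669 0.29418028 0.098     ]
 [0.68029887 0.29792372 0.098     ]] [0.64924278 0.296052   0.098     ] 0.062224878591492824
```

Request:
{"api": "carry_out", "payload": {
  "targets": [
    {"grip":0.5,"tx":0.001,"ty":0,"tz":0,"twist":0},
    {"grip":0.5,"tx":0.001,"ty":0,"tz":0,"twist":0},
    {"grip":0.5,"tx":0.001,"ty":0,"tz":-0.005,"twist":0},
    {"grip":0.5,"tx":0.001,"ty":0,"tz":-0.01,"twist":0},
    {"grip":0.5,"tx":0.001,"ty":0,"tz":-0.014,"twist":0}
  ]
}}

```text
t: 12.6
ee_pos: [0.6557, 0.228, 0.063]
eef_rot: [-3.141, 0.0, 1.63]
force: [-0.3, -1.2, -1.4]
grip_width: 0.707
```

Request:
{"api": "carry_out", "payload": {
  "targets": [
    {"grip":0.5,"tx":0,"ty":0,"tz":-0.004,"twist":0},
    {"grip":0.5,"tx":0,"ty":0,"tz":-0.007,"twist":0},
    {"grip":0.5,"tx":0,"ty":0,"tz":-0.007,"twist":0},
    {"grip":0.5,"tx":0,"ty":0,"tz":-0.007,"twist":0},
    {"grip":0.5,"tx":0,"ty":0,"tz":-0.007,"twist":0}
  ]
}}

```text
t: 13.1
ee_pos: [0.6557, 0.228, 0.0583]
eef_rot: [3.141, 0.001, 1.63]
force: [-4.4, -1.8, 12.5]
grip_width: 0.709
```

Request:
{"api": "carry_out", "payload": {
  "targets": [
    {"grip":1,"tx":0,"ty":0,"tz":0,"twist":0},
    {"grip":1,"tx":0,"ty":0,"tz":0,"twist":0},
    {"grip":1,"tx":0,"ty":0,"tz":0,"twist":0},
    {"grip":1,"tx":0,"ty":0,"tz":0.02,"twist":0},
    {"grip":1,"tx":0,"ty":0,"tz":0.06,"twist":0}
  ]
}}

```text
t: 13.6
ee_pos: [0.6534, 0.2268, 0.113]
eef_rot: [-3.134, 0.002, 1.631]
force: [0.5, -0.0, 0.4]
grip_width: 0.997
```

Request:
{"api": "carry_out", "payload": {
  "targets": [
    {"grip":1,"tx":0,"ty":0,"tz":0.045,"twist":0},
    {"grip":1,"tx":0,"ty":-0.01,"tz":0.085,"twist":0},
    {"grip":1,"tx":0,"ty":-0.03,"tz":0.12,"twist":0},
    {"grip":1,"tx":0,"ty":-0.06,"tz":0.14,"twist":0},
    {"grip":1,"tx":0,"ty":-0.07,"tz":0.14,"twist":0}
  ]
}}

```text
t: 14.1
ee_pos: [0.6583, 0.1549, 0.2596]
eef_rot: [3.135, 0.001, 1.626]
force: [1.3, -0.5, -0.3]
grip_width: 1.002
```

Run:
```python
from h import *
st(); c=get_calibration('wrist'); im=snapshot('wrist'); cv2.imwrite('pics/w7.png',im)
rects(c,im,.082)
im=snapshot('side'); cv2.imwrite('pics/s7.png',cv2.resize(im[100:300,200:440],(720,600)))
```

```text
t 14.1 p [0.6583 0.1549 0.2596] rpy deg [1.7963e+02 8.0000e-02 9.3160e+01] F [ 1.3 -0.5 -0.3] g 1.002
px 275 273 56 106 centre mm 653.5 38.7 size 53.8 120.7 ang 92.35
px 275 42 78 172 centre mm 654.8 227.6 size 62.1 139.5 ang 93.42
px 80 4 75 161 centre mm 490.0 253.4 size 51.7 114.6 ang 79.02
```

View pics/s7.png

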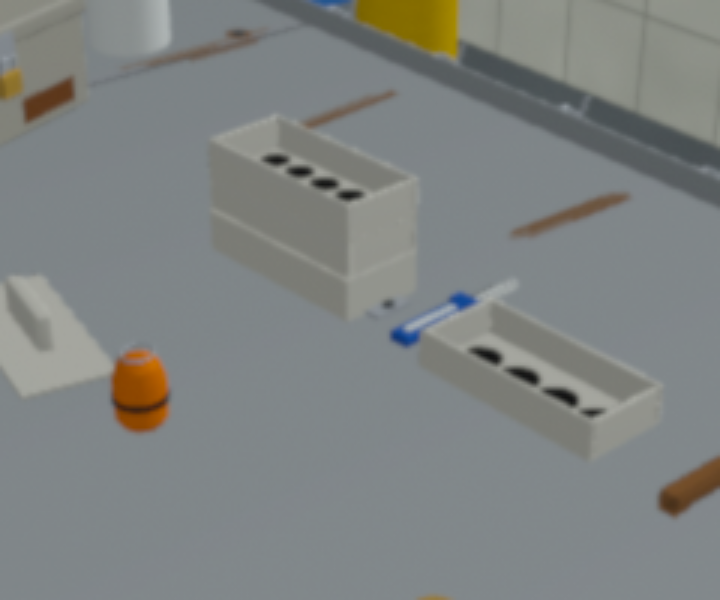

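The second tray is flush: its rim at z=82 mm measures 62.1x139.5, centred at (654.8, 227.6). Next is the large-coin tray.

Request:
{"api": "carry_out", "payload": {
  "targets": [
    {"grip":1,"tx":-0.001,"ty":-0.045,"tz":0,"twist":-0.3},
    {"grip":1,"tx":-0.002,"ty":-0.09,"tz":0,"twist":-0.6},
    {"grip":1,"tx":-0.003,"ty":-0.13,"tz":-0.01,"twist":-0.9},
    {"grip":1,"tx":-0.004,"ty":-0.147,"tz":-0.03,"twist":-0.9},
    {"grip":1,"tx":-0.004,"ty":-0.147,"tz":-0.03,"twist":-0.9}
  ]
}}

```text
t: 14.7
ee_pos: [0.6491, 0.0079, 0.2215]
eef_rot: [-3.133, 0.001, 1.611]
force: [-0.6, -0.3, 0.8]
grip_width: 1.002
```

Run:
```python
from h import *
st(); c=get_calibration('wrist'); im=snapshot('wrist'); cv2.imwrite('pics/w8.png',im)
rects(c,im,.032);st()
```

```text
t 14.7 p [0.6491 0.0079 0.2215] rpy deg [-1.795e+02  8.000e-02  9.229e+01] F [-0.6 -0.3  0.8] g 1.002
px 287 136 70 146 centre mm 653.8 8.5 size 62.0 139.8 ang 92.39
px 295 0 91 42 centre mm 661.4 168.6 size 29.3 72.5 ang 2.15
t 14.75 p [0.6502 0.0115 0.2234] rpy deg [-1.7968e+02 -7.0000e-02  9.2470e+01] F [-0.3  0.8 -0.7] g 0.999
```

View pics/w8.png

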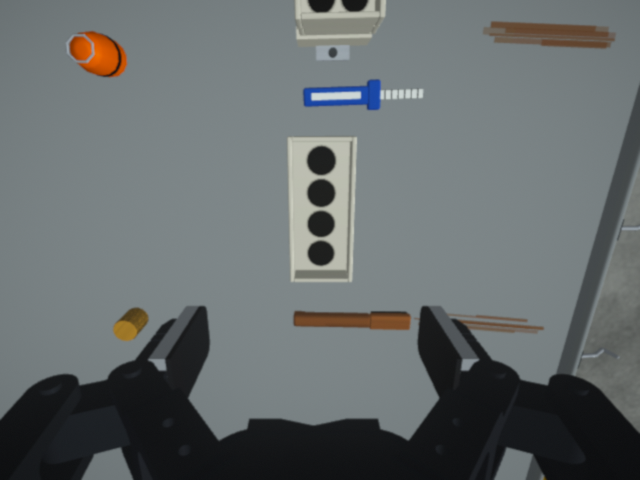

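The large-coin tray (four holes) is centred at (653.8, 8.5) mm and measures 62x139.8. The brush and gauge are clear of the finger sites.

Request:
{"api": "carry_out", "payload": {
  "targets": [
    {"grip":1,"tx":0,"ty":0,"tz":-0.03,"twist":0},
    {"grip":1,"tx":0,"ty":0,"tz":-0.07,"twist":0},
    {"grip":1,"tx":0,"ty":0,"tz":-0.115,"twist":0},
    {"grip":1,"tx":0,"ty":0,"tz":-0.15,"twist":0},
    {"grip":1,"tx":0,"ty":0,"tz":-0.17,"twist":0}
  ]
}}

```text
t: 15.25
ee_pos: [0.6501, 0.0157, 0.0533]
eef_rot: [-3.138, -0.003, 1.619]
force: [-0.1, 0.7, -0.0]
grip_width: 1.001
```

Request:
{"api": "carry_out", "payload": {
  "targets": [
    {"grip":1,"tx":0,"ty":0,"tz":0,"twist":0},
    {"grip":1,"tx":0,"ty":0,"tz":0,"twist":0},
    {"grip":1,"tx":0,"ty":0,"tz":0,"twist":0},
    {"grip":1,"tx":0,"ty":0,"tz":0,"twist":0},
    {"grip":1,"tx":0,"ty":0,"tz":0,"twist":0}
  ]
}}

```text
t: 15.75
ee_pos: [0.6526, 0.0113, 0.0576]
eef_rot: [3.14, -0.0, 1.614]
force: [0.0, -0.3, -0.4]
grip_width: 0.999
```

Settled at (0.6526, 0.0113, 0.0576), so it needs +1, −3 and −50 mm.

Request:
{"api": "carry_out", "payload": {
  "targets": [
    {"grip":1,"tx":0.001,"ty":-0.003,"tz":-0.02,"twist":0},
    {"grip":1,"tx":0.001,"ty":-0.003,"tz":-0.04,"twist":0},
    {"grip":1,"tx":0.001,"ty":-0.003,"tz":-0.05,"twist":0},
    {"grip":1,"tx":0.001,"ty":-0.003,"tz":-0.05,"twist":0},
    {"grip":1,"tx":0.001,"ty":-0.003,"tz":-0.05,"twist":0}
  ]
}}

```text
t: 16.25
ee_pos: [0.6532, 0.0084, 0.0069]
eef_rot: [3.141, -0.0, 1.615]
force: [0.7, -0.9, -0.4]
grip_width: 0.999
```

Request:
{"api": "carry_out", "payload": {
  "targets": [
    {"grip":0.5,"tx":0,"ty":0,"tz":0,"twist":0},
    {"grip":0.5,"tx":0,"ty":0,"tz":0,"twist":0},
    {"grip":0.5,"tx":0,"ty":0,"tz":0,"twist":0},
    {"grip":0.5,"tx":0,"ty":0,"tz":0,"twist":0},
    {"grip":0.5,"tx":0,"ty":0,"tz":0,"twist":0}
  ]
}}

```text
t: 16.75
ee_pos: [0.6537, 0.0083, 0.0078]
eef_rot: [3.139, 0.0, 1.614]
force: [-0.6, -0.7, 5.5]
grip_width: 0.706
```

Request:
{"api": "carry_out", "payload": {
  "targets": [
    {"grip":0.5,"tx":0,"ty":0,"tz":0.02,"twist":0},
    {"grip":0.5,"tx":0,"ty":0,"tz":0.06,"twist":0},
    {"grip":0.5,"tx":0,"ty":0,"tz":0.1,"twist":0},
    {"grip":0.5,"tx":0,"ty":0,"tz":0.145,"twist":0.5},
    {"grip":0.5,"tx":0,"ty":0.025,"tz":0.175,"twist":1}
  ]
}}

```text
t: 17.25
ee_pos: [0.6541, 0.0281, 0.1843]
eef_rot: [3.139, 0.004, 1.626]
force: [0.5, -0.0, -1.7]
grip_width: 0.712
```

Request:
{"api": "carry_out", "payload": {
  "targets": [
    {"grip":0.5,"tx":0,"ty":0.045,"tz":0,"twist":0},
    {"grip":0.5,"tx":0.001,"ty":0.09,"tz":0,"twist":0},
    {"grip":0.5,"tx":0.002,"ty":0.135,"tz":0,"twist":0},
    {"grip":0.5,"tx":0.002,"ty":0.175,"tz":0,"twist":0},
    {"grip":0.5,"tx":0.002,"ty":0.195,"tz":-0.01,"twist":0}
  ]
}}

```text
t: 17.75
ee_pos: [0.6541, 0.2348, 0.173]
eef_rot: [3.139, -0.005, 1.637]
force: [-0.3, 0.7, -1.8]
grip_width: 0.708
```

Request:
{"api": "carry_out", "payload": {
  "targets": [
    {"grip":0.5,"tx":0,"ty":0,"tz":-0.03,"twist":0},
    {"grip":0.5,"tx":0,"ty":0,"tz":-0.06,"twist":0},
    {"grip":0.5,"tx":0,"ty":0,"tz":-0.066,"twist":0},
    {"grip":0.5,"tx":0,"ty":0,"tz":-0.066,"twist":0},
    {"grip":0.5,"tx":0,"ty":0,"tz":-0.066,"twist":0}
  ]
}}

```text
t: 18.25
ee_pos: [0.6557, 0.2285, 0.1068]
eef_rot: [3.14, -0.001, 1.631]
force: [-0.5, -0.1, -1.8]
grip_width: 0.711
```

Run:
```python
from h import *
st(); c=get_calibration('wrist');np.save('w9.npy',c,allow_pickle=True)
im=snapshot('wrist'); cv2.imwrite('pics/w9.png',im);st()
```

```text
t 18.25 p [0.6557 0.2285 0.1068] rpy deg [ 1.7989e+02 -6.0000e-02  9.3480e+01] F [-0.5 -0.1 -1.8] g 0.711
t 18.3 p [0.656  0.2286 0.1072] rpy deg [ 1.7984e+02 -8.0000e-02  9.3480e+01] F [-0.3  0.2 -1.6] g 0.714
```

View pics/w9.png

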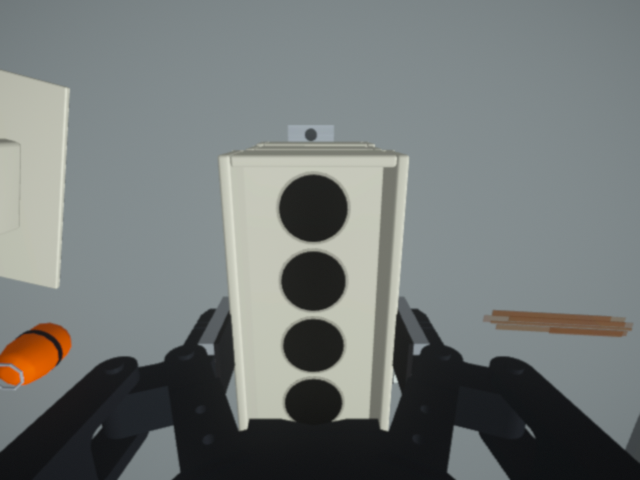

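The held tray is centred over the stack, with the tab at (311,134) and the lower rims nested around column 314. I'll lower it now.

Request:
{"api": "carry_out", "payload": {
  "targets": [
    {"grip":0.5,"tx":0,"ty":0,"tz":-0.005,"twist":0},
    {"grip":0.5,"tx":0,"ty":0,"tz":-0.01,"twist":0},
    {"grip":0.5,"tx":0,"ty":0,"tz":-0.014,"twist":0},
    {"grip":0.5,"tx":0,"ty":0,"tz":-0.017,"twist":0},
    {"grip":0.5,"tx":0,"ty":0,"tz":-0.019,"twist":0}
  ]
}}

```text
t: 18.8
ee_pos: [0.6546, 0.228, 0.0858]
eef_rot: [-3.141, 0.0, 1.632]
force: [0.4, 1.2, -1.7]
grip_width: 0.71
```

Request:
{"api": "carry_out", "payload": {
  "targets": [
    {"grip":0.5,"tx":0,"ty":0,"tz":-0.003,"twist":0},
    {"grip":0.5,"tx":0,"ty":0,"tz":-0.006,"twist":0},
    {"grip":0.5,"tx":0,"ty":0,"tz":-0.006,"twist":0},
    {"grip":0.5,"tx":0,"ty":0,"tz":-0.006,"twist":0},
    {"grip":0.5,"tx":0,"ty":0,"tz":-0.006,"twist":0}
  ]
}}

```text
t: 19.3
ee_pos: [0.6549, 0.2282, 0.0839]
eef_rot: [3.14, 0.001, 1.632]
force: [-5.6, -3.3, 18.4]
grip_width: 0.709
```

Request:
{"api": "carry_out", "payload": {
  "targets": [
    {"grip":1,"tx":0,"ty":0,"tz":0,"twist":0},
    {"grip":1,"tx":0,"ty":0,"tz":0,"twist":0},
    {"grip":1,"tx":0,"ty":0,"tz":0,"twist":0},
    {"grip":1,"tx":0,"ty":0,"tz":0.02,"twist":0},
    {"grip":1,"tx":0,"ty":0,"tz":0.06,"twist":0}
  ]
}}

```text
t: 19.8
ee_pos: [0.6524, 0.2268, 0.1369]
eef_rot: [-3.134, 0.002, 1.632]
force: [0.6, 0.1, 0.3]
grip_width: 0.999
```

Request:
{"api": "carry_out", "payload": {
  "targets": [
    {"grip":1,"tx":0,"ty":0,"tz":0.045,"twist":0},
    {"grip":1,"tx":0,"ty":-0.01,"tz":0.085,"twist":0},
    {"grip":1,"tx":0,"ty":-0.035,"tz":0.12,"twist":0},
    {"grip":1,"tx":0,"ty":-0.07,"tz":0.13,"twist":0},
    {"grip":1,"tx":0,"ty":-0.07,"tz":0.13,"twist":0}
  ]
}}

```text
t: 20.3
ee_pos: [0.6573, 0.1514, 0.2724]
eef_rot: [3.137, 0.005, 1.624]
force: [-0.2, -0.9, -0.4]
grip_width: 1.001
```

Run:
```python
from h import *
st(); c=get_calibration('wrist'); im=snapshot('wrist'); cv2.imwrite('pics/w10.png',im)
rects(c,im,.108)
im=snapshot('side'); cv2.imwrite('pics/s10.png',cv2.resize(im[100:300,200:440],(720,600)))
```

```text
t 20.3 p [0.6573 0.1514 0.2724] rpy deg [179.75   0.27  93.06] F [-0.2 -0.9 -0.4] g 1.001
px 274 31 82 182 centre mm 654.0 228.1 size 62.1 140.0 ang 93.56
px 88 3 73 157 centre mm 501.5 251.2 size 48.0 106.3 ang 79.04
```

View pics/s10.png

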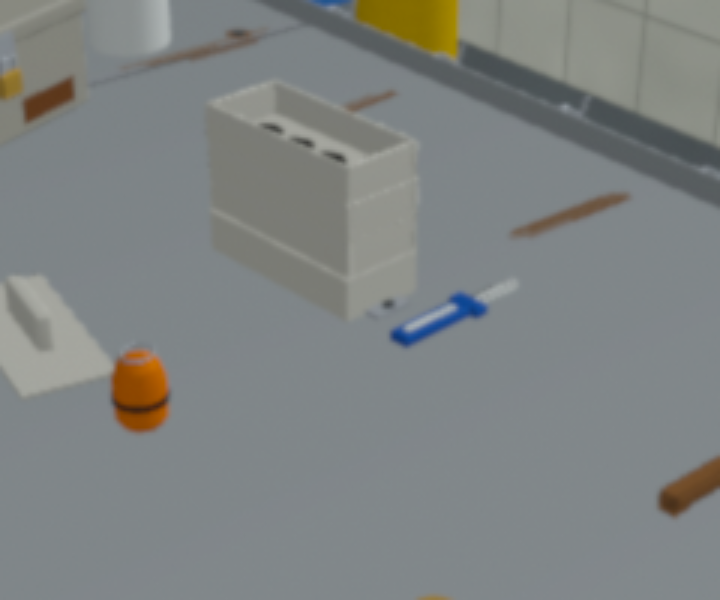

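View pics/w10.png

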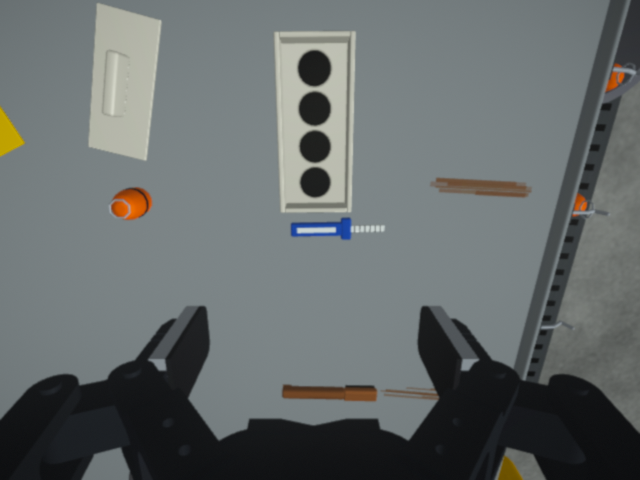

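The stack of three is flush: rim at z=108 mm, 62.1x140, centred at (654.0, 228.1), angle 93.5°. Next is the white cover.

Request:
{"api": "carry_out", "payload": {
  "targets": [
    {"grip":1,"tx":-0.04,"ty":0.02,"tz":0,"twist":-3},
    {"grip":1,"tx":-0.08,"ty":0.04,"tz":0,"twist":-6},
    {"grip":1,"tx":-0.12,"ty":0.06,"tz":0,"twist":-9},
    {"grip":1,"tx":-0.16,"ty":0.08,"tz":-0.01,"twist":-12},
    {"grip":1,"tx":-0.195,"ty":0.1,"tz":-0.02,"twist":-14}
  ]
}}

```text
t: 20.9
ee_pos: [0.4566, 0.2602, 0.2496]
eef_rot: [-3.14, -0.0, 1.389]
force: [-0.3, 0.5, 0.1]
grip_width: 0.999
```

Request:
{"api": "carry_out", "payload": {
  "targets": [
    {"grip":1,"tx":-0.004,"ty":0.006,"tz":-0.03,"twist":0},
    {"grip":1,"tx":-0.004,"ty":0.006,"tz":-0.04,"twist":0},
    {"grip":1,"tx":-0.004,"ty":0.006,"tz":-0.04,"twist":0},
    {"grip":1,"tx":-0.004,"ty":0.006,"tz":-0.04,"twist":0},
    {"grip":1,"tx":-0.004,"ty":0.006,"tz":-0.04,"twist":0}
  ]
}}

```text
t: 21.4
ee_pos: [0.4571, 0.264, 0.2109]
eef_rot: [3.141, -0.001, 1.386]
force: [0.4, -0.5, -0.5]
grip_width: 1.001
```

Run:
```python
from h import *
st(); c=get_calibration('wrist'); im=snapshot('wrist'); cv2.imwrite('pics/w11.png',im)
np.save('w11.npy',c,allow_pickle=True)
rects(c,im,.010);st()
```

```text
t 21.4 p [0.4571 0.264  0.2109] rpy deg [ 1.7994e+02 -6.0000e-02  7.9410e+01] F [ 0.4 -0.5 -0.5] g 1.001
px 280 144 67 140 centre mm 453.7 258.0 size 62.2 139.8 ang 79.0
px 547 132 93 200 centre mm 728.3 183.1 size 86.3 195.2 ang 93.56
t 21.45 p [0.457 0.264 0.211] rpy deg [ 1.7994e+02 -6.0000e-02  7.9410e+01] F [-0.4 -0.7  0. ] g 0.999
```

View pics/w11.png

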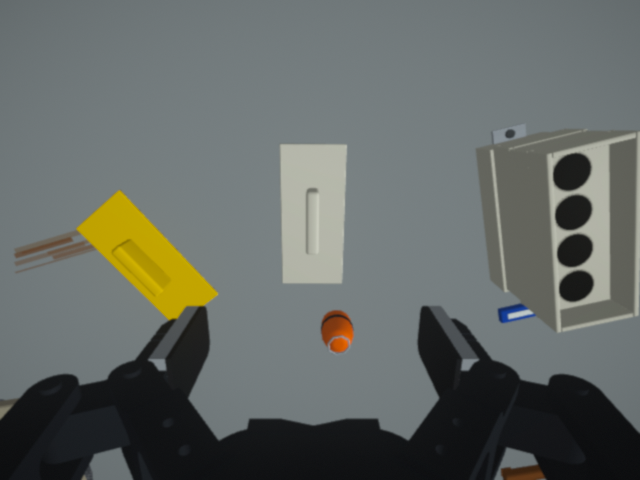

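The white cover is at pixels x 280–347, y 144–284, with its centre at (453.7, 258.0) and a size of 62x140. The yellow look-alike and the capsule are clear.

Request:
{"api": "carry_out", "payload": {
  "targets": [
    {"grip":0.7,"tx":-0.0035,"ty":-0.006,"tz":-0.03,"twist":-0.4},
    {"grip":0.7,"tx":-0.0035,"ty":-0.006,"tz":-0.07,"twist":-0.4},
    {"grip":0.7,"tx":-0.0035,"ty":-0.006,"tz":-0.115,"twist":-0.4},
    {"grip":0.7,"tx":-0.0035,"ty":-0.006,"tz":-0.145,"twist":-0.4},
    {"grip":0.7,"tx":-0.0035,"ty":-0.006,"tz":-0.155,"twist":-0.4}
  ]
}}

```text
t: 21.95
ee_pos: [0.4516, 0.2569, 0.0531]
eef_rot: [-3.139, 0.003, 1.38]
force: [-0.3, -0.0, -0.2]
grip_width: 0.701
```

Request:
{"api": "carry_out", "payload": {
  "targets": [
    {"grip":0.7,"tx":0,"ty":0,"tz":-0.02,"twist":0},
    {"grip":0.7,"tx":0,"ty":0,"tz":-0.039,"twist":0},
    {"grip":0.7,"tx":0,"ty":0,"tz":-0.039,"twist":0},
    {"grip":0.7,"tx":0,"ty":0,"tz":-0.039,"twist":0},
    {"grip":0.7,"tx":0,"ty":0,"tz":-0.039,"twist":0}
  ]
}}

```text
t: 22.45
ee_pos: [0.4534, 0.2588, 0.0178]
eef_rot: [3.14, -0.002, 1.38]
force: [-0.3, 0.2, 0.3]
grip_width: 0.701
```

Request:
{"api": "carry_out", "payload": {
  "targets": [
    {"grip":0.3,"tx":0,"ty":0,"tz":0,"twist":0},
    {"grip":0.05,"tx":0,"ty":0,"tz":0,"twist":0},
    {"grip":0.05,"tx":0,"ty":0,"tz":0,"twist":0},
    {"grip":0.05,"tx":0,"ty":0,"tz":0,"twist":0},
    {"grip":0.05,"tx":0,"ty":0,"tz":0,"twist":0}
  ]
}}

```text
t: 22.95
ee_pos: [0.4526, 0.2583, 0.0169]
eef_rot: [3.141, -0.0, 1.381]
force: [-0.8, -0.8, 5.5]
grip_width: 0.122
```

Request:
{"api": "carry_out", "payload": {
  "targets": [
    {"grip":0.0,"tx":0,"ty":0,"tz":0,"twist":0},
    {"grip":0.0,"tx":0,"ty":0,"tz":0,"twist":0},
    {"grip":0.0,"tx":0,"ty":0,"tz":0,"twist":0},
    {"grip":0.0,"tx":0,"ty":0,"tz":0,"twist":0},
    {"grip":0.0,"tx":0,"ty":0,"tz":0,"twist":0}
  ]
}}

```text
t: 23.45
ee_pos: [0.4526, 0.2582, 0.0168]
eef_rot: [3.141, -0.0, 1.381]
force: [-0.6, -0.7, 6.3]
grip_width: 0.125
```

Request:
{"api": "carry_out", "payload": {
  "targets": [
    {"grip":0.0,"tx":0,"ty":0,"tz":0.02,"twist":0},
    {"grip":0.0,"tx":0,"ty":0,"tz":0.06,"twist":0},
    {"grip":0.0,"tx":0,"ty":0,"tz":0.1,"twist":0},
    {"grip":0.0,"tx":0,"ty":0,"tz":0.145,"twist":0},
    {"grip":0.0,"tx":0.01,"ty":0,"tz":0.18,"twist":1}
  ]
}}

```text
t: 23.95
ee_pos: [0.4611, 0.2584, 0.1986]
eef_rot: [-3.141, -0.0, 1.4]
force: [1.0, -0.5, -1.8]
grip_width: 0.124
```

Request:
{"api": "carry_out", "payload": {
  "targets": [
    {"grip":0.0,"tx":0.04,"ty":-0.006,"tz":0,"twist":3},
    {"grip":0.0,"tx":0.08,"ty":-0.012,"tz":0,"twist":6},
    {"grip":0.0,"tx":0.12,"ty":-0.018,"tz":0,"twist":9},
    {"grip":0.0,"tx":0.16,"ty":-0.026,"tz":0,"twist":12},
    {"grip":0.0,"tx":0.192,"ty":-0.03,"tz":0,"twist":13.4}
  ]
}}

```text
t: 24.45
ee_pos: [0.6564, 0.226, 0.1956]
eef_rot: [-3.141, 0.001, 1.631]
force: [0.5, 0.1, -0.5]
grip_width: 0.127
```

Request:
{"api": "carry_out", "payload": {
  "targets": [
    {"grip":0.0,"tx":0,"ty":0,"tz":-0.02,"twist":0},
    {"grip":0.0,"tx":0,"ty":0,"tz":-0.04,"twist":0},
    {"grip":0.0,"tx":0,"ty":0,"tz":-0.055,"twist":0},
    {"grip":0.0,"tx":0,"ty":0,"tz":-0.055,"twist":0},
    {"grip":0.0,"tx":0,"ty":0,"tz":-0.055,"twist":0}
  ]
}}

```text
t: 24.95
ee_pos: [0.6541, 0.2283, 0.1414]
eef_rot: [-3.141, -0.0, 1.632]
force: [0.4, -0.5, -0.8]
grip_width: 0.122
```

Run:
```python
from h import *
st(); c=get_calibration('wrist');np.save('w12.npy',c,allow_pickle=True)
im=snapshot('wrist'); cv2.imwrite('pics/w12.png',im);st()
im=snapshot('side'); cv2.imwrite('pics/s12.png',cv2.resize(im[60:260,200:440],(720,600)))
```

```text
t 24.95 p [0.6541 0.2283 0.1414] rpy deg [-179.98   -0.     93.53] F [ 0.4 -0.5 -0.8] g 0.122
t 25.0 p [0.6546 0.2286 0.1422] rpy deg [ 1.7993e+02 -3.0000e-02  9.3530e+01] F [-0.2  0.8 -0.6] g 0.123
```

View pics/w12.png

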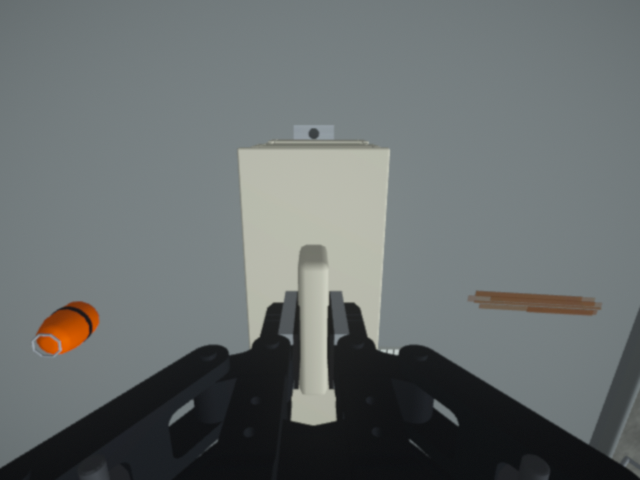

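View pics/s12.png

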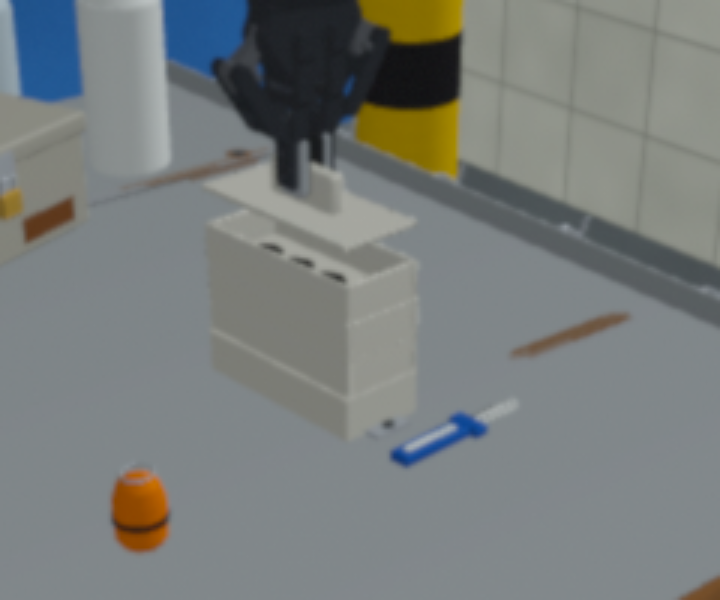

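Run:
```python
from h import *
c=np.load('w12.npy',allow_pickle=True).item()
w=ray(c,[[238,149],[390,149]],.1346);print(w,w.mean(0),np.linalg.norm(w[0]-w[1]))
a=np.radians(93.5);print('cover centre',w.mean(0)[:2]-.07*np.array([np.cos(a),np.sin(a)]))
```

```text
[[0.61843054 0.29571048 0.1346    ]
 [0.67989744 0.299526   0.1346    ]] [0.64916399 0.29761824 0.1346    ] 0.061585207384762676
cover centre [0.65343739 0.22774881]
```

The cover is aligned to within 1 mm. I'll lower it now.

Request:
{"api": "carry_out", "payload": {
  "targets": [
    {"grip":0.0,"tx":0,"ty":0,"tz":-0.005,"twist":0},
    {"grip":0.0,"tx":0,"ty":0,"tz":-0.01,"twist":0},
    {"grip":0.0,"tx":0,"ty":0,"tz":-0.015,"twist":0},
    {"grip":0.0,"tx":0,"ty":0,"tz":-0.019,"twist":0},
    {"grip":0.0,"tx":0,"ty":0,"tz":-0.021,"twist":0}
  ]
}}

```text
t: 25.55
ee_pos: [0.654, 0.228, 0.1196]
eef_rot: [-3.141, 0.0, 1.632]
force: [-0.6, 0.2, -1.2]
grip_width: 0.121
```

Request:
{"api": "carry_out", "payload": {
  "targets": [
    {"grip":0.0,"tx":0,"ty":0,"tz":-0.002,"twist":0},
    {"grip":0.0,"tx":0,"ty":0,"tz":-0.004,"twist":0},
    {"grip":0.0,"tx":0,"ty":0,"tz":-0.004,"twist":0},
    {"grip":0.0,"tx":0,"ty":0,"tz":-0.004,"twist":0},
    {"grip":0.0,"tx":0,"ty":0,"tz":-0.004,"twist":0}
  ]
}}

```text
t: 26.05
ee_pos: [0.6542, 0.2281, 0.119]
eef_rot: [3.141, 0.001, 1.632]
force: [-5.1, -3.7, 12.8]
grip_width: 0.129
```

Contact came at 0.119 against an expected 0.1188, so the cover is seated. I'll release part-way, rise and check.

Request:
{"api": "carry_out", "payload": {
  "targets": [
    {"grip":0.3,"tx":0,"ty":0,"tz":0.002,"twist":0},
    {"grip":0.6,"tx":0,"ty":0,"tz":0.003,"twist":0},
    {"grip":0.6,"tx":0,"ty":0,"tz":0.003,"twist":0},
    {"grip":0.6,"tx":0,"ty":0,"tz":0.003,"twist":0},
    {"grip":0.6,"tx":0,"ty":0,"tz":0.02,"twist":0}
  ]
}}

```text
t: 26.55
ee_pos: [0.6526, 0.2271, 0.1341]
eef_rot: [-3.137, 0.002, 1.632]
force: [-0.9, 0.5, -0.9]
grip_width: 0.604
```

Request:
{"api": "carry_out", "payload": {
  "targets": [
    {"grip":0.6,"tx":0,"ty":0,"tz":0.04,"twist":0},
    {"grip":0.6,"tx":0,"ty":0,"tz":0.08,"twist":0},
    {"grip":0.6,"tx":0,"ty":-0.025,"tz":0.11,"twist":0},
    {"grip":0.6,"tx":0,"ty":-0.06,"tz":0.13,"twist":0},
    {"grip":0.6,"tx":0,"ty":-0.08,"tz":0.13,"twist":0}
  ]
}}

```text
t: 27.05
ee_pos: [0.6566, 0.146, 0.2714]
eef_rot: [3.134, 0.0, 1.63]
force: [0.1, -0.4, -0.3]
grip_width: 0.603
```

Request:
{"api": "carry_out", "payload": {
  "targets": [
    {"grip":0.6,"tx":0,"ty":0,"tz":0,"twist":0},
    {"grip":0.6,"tx":0,"ty":0,"tz":0,"twist":0},
    {"grip":0.6,"tx":0,"ty":0,"tz":0,"twist":0},
    {"grip":0.6,"tx":0,"ty":0,"tz":0,"twist":0},
    {"grip":0.6,"tx":0,"ty":0,"tz":0,"twist":0}
  ]
}}

```text
t: 27.55
ee_pos: [0.6539, 0.1495, 0.266]
eef_rot: [-3.141, -0.001, 1.634]
force: [-0.3, 0.9, -0.5]
grip_width: 0.602
```

Run:
```python
from h import *
st(); c=get_calibration('wrist'); im=snapshot('wrist'); cv2.imwrite('pics/w13.png',im)
rects(c,im,.112)
im=snapshot('side'); cv2.imwrite('pics/s13.png',cv2.resize(im[90:290,200:440],(720,600)))
im=snapshot('top'); cv2.imwrite('pics/t13.png',im)
```

```text
t 27.55 p [0.6539 0.1495 0.266 ] rpy deg [-1.7996e+02 -3.0000e-02  9.3610e+01] F [-0.3  0.9 -0.5] g 0.602
px 279 26 85 188 centre mm 653.3 228.4 size 62.5 139.6 ang 93.54
```

View pics/w13.png

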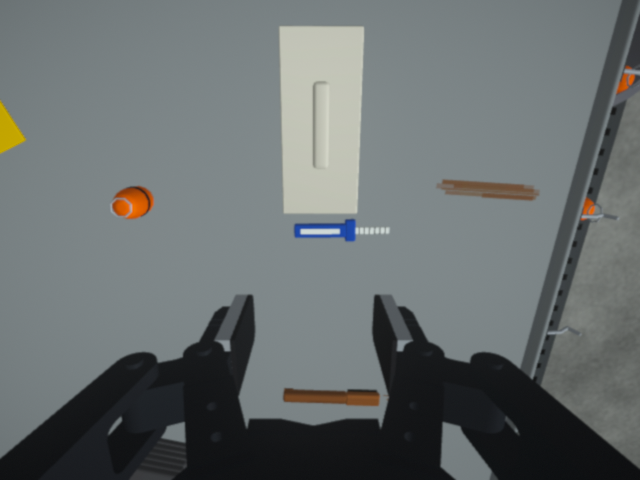

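View pics/s13.png

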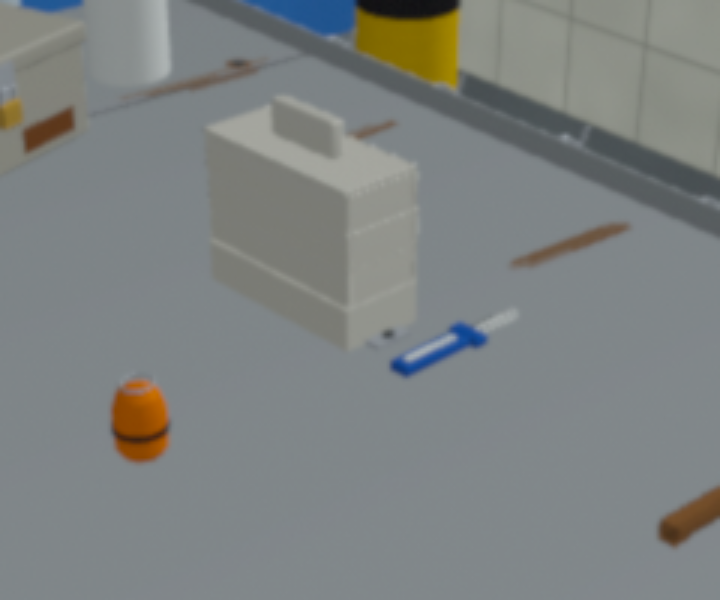

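View pics/t13.png

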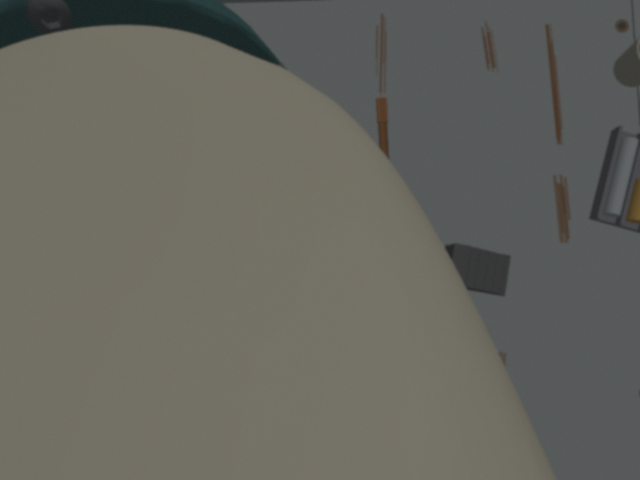

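The cover is flush and square: its plate at z=112 mm measures 62.5x139.6, centred at (653.3, 228.4), angle 93.5°, with no gap in the side view. The bystanders in view haven't moved and the robot is clear, so I'm handing in.

Run:
```python
from h import *
print(ctrl.close_job())
```

```text
the job is handed in; nothing more can be done
None
```

The coin sorter is back together on its base pan and handed in at about 27.7 s: grit tray, small-coin tray, large-coin tray, then the white cover.

- **Seating height:** each part met the one below within about 0.2 mm of its expected height. The highest force reading at the end of any move was about 19 N, when seating the large-coin tray.
- **Final pose:** the cover plate measures 62.5 x 139.6 mm at z = 112 mm, centred at (653.3, 228.4) mm and turned 93.5°. The tray rims below it measured within about 2 mm and 0.2° of that, and the side view shows no gaps at the joints.
- **Other items:** in the last wrist and side pictures the gauge, capsule and brush lie where they were.
- **Not confirmed at the end:** the arm blocked most of the last top view. The chock and the yellow look-alike were only partly in the last pictures, and the tokens weren't checked again after the large-coin tray was picked up. The arm never went to any of them.
- **Disagreement:** the first estimates of the pan's x position differed by about 3 mm between views. The gripper's own readings and the later rim measurements settled it.

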